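Put three machine parts back on their own mats

ROBOT

A 7-joint arm with a two-finger parallel gripper is mounted at the origin on the work surface. World frame = base frame: x ahead of the robot, y to its left, z up, the work surface at z = 0. Lengths are in m, angles in rad, forces in N, time in s.
With the tool pointing down it reaches from about 0.35 to 0.9 m from the base axis. Payload 8.1 kg.
Tool frame: the origin (TCP) lies on the centre line of the jaws, within the pads' length; the fingertips stand 19 mm ahead of it and the grasp point (between the pads) is the TCP; z points along the fingers, y is the direction in which the jaws open and shut (so a half turn about z gives the same grasp; the last joint's range is limited). The gripper opens to 92 mm and grips with 3 to 60 N. Pads are 19 mm wide; open, the fingers measure 130 mm over their backs; the gripper's body (75 mm by 190 mm) begins 47 mm behind the grasp point.
Start: joints at [-1.325, 0.434, 0.025, 1.573, -0.012, 1.134, -0.075], TCP at [0.214, 0.587, 0.246] pointing down, gripper open.
Joint ranges: [-2.62, 2.62], [-0.44, 2.09], [-1.27, 1.32], [0.08, 2.57], [-1.32, 4.46], [0.12, 2], [-2.74, 2.74]. Speed limits (rad/s): [2.22, 2.22, 3.01, 3.01, 3.14, 3.14, 3.14].

INTERFACE

Orientations are given as a rotation vector (axis times angle).
In Python, from cell import monitor, imaging, workorder, outline_of gives the robot as it stands.
- The arm moves only by the tool move_arm, never from a script. Its argument "series" is a list of rows, each a list of 6 numbers: the shift along the world's x, y, z in cm, then the turn, a rotation vector about the world's x, y, z in degrees. A call has 1 to 8 rows; each row shifts and turns the commanded pose from where the row before left it; what a row does not reach is not made up. A row lasts 1/10 s, in which the tool goes at most 50 mm and 8.59 degrees, less where a joint would pass 70% of its speed; a pose out of reach is approached as far as the arm can. A call with a gripper value outside its range is refused whole. "grip" is the opening, from 0 (shut) to 1 (fully open), set as the call begins (left out, the last holds). The fingers move at their own pace and stop on an object; "force" is the grip in N (left out, the last holds). Time passes only in rows, so rows that do not move let the fingers close. It gives the time, the measured TCP pose, the force and the opening at its end, in the units of the state.
- monitor.observe(): the state, without advancing time (a new reading comes with each control period).
- imaging.get_image(name): name is "side" or "top" or "wrist"; returns a dict with "color" (400x640x3 uint8, red, green, blue), "fx", "fy", "cx", "cy" (pixels), "dist_coeffs" ([k1, k2, p1, p2, k3] as OpenCV has them; the pictures are not rectified), "rvec" (rotation vector, rad) and "tvec" (3), from world to camera coordinates, as OpenCV has them; the wrist camera has in their place "mount" (4x4, takes a point from camera to tool coordinates, whose origin is the TCP and whose axes are the flange's). Camera axes: x right, y down, z forward; pixel columns grow to the right and rows downward; lengths in m; the calibration is good to about 2 mm. A picture is of the moment at which its call begins: read the wrist's pose just before it. There is no depth.
- workorder.sign_off(): hands the job in, once; it reports no verdict.
Trained networks look in the newest picture that a camera, given by its name, has taken for a name from the list of things; names that differ only in an ending like _2 or _b are one class to them, and where a whole thing is asked for, a point or a joint stands for the part that bears it (a point fixed in the world has none). Each returns a list of dicts, best first, with "p" (0 to 1); they miss things now and then, are a little off and sometimes report something else, mostly with a low value. They report only what shows in the picture. A call takes as long as a camera call. They do not tell look-alikes from the thing itself.
- outline_of(camera, thing): "mask" (400x640 bool, what is visible of it) and "rect" ([left, top, width, height] in pixels, round what is visible of it).
The state is a dict: "clock": time; "joints": joint angles; "dq": joint speeds; "joint_efforts": joint torques, N m; "position": TCP position; "ee_rot": TCP orientation; "force": force on the tool from outside, world axes, zero at the start; "ft_torque": the same for the moment, N m; "width": opening from 0.0 (shut) to 1.0 (fully open).
Only numpy, scipy, OpenCV 4.12 (cv2) and the standard library are available. Lean on these libraries where they do the work, as an engineer would, in place of code of your own. Each camera call takes 0.05 s, during which the arm holds its last target. There are 200 camera calls.

TASK

The belt pulley, the contactor and the pillow-block bearing were left on one another's rubber mats. Move them round so that the pulley stands in the middle of the round mat, the contactor in the middle of the square mat and squared up with it, and the bearing in the middle of the long mat and lined up along it, all upright; the empty tray is free to park a part in meanwhile. Set each part down gently without dropping it, and leave the mug, the jar and the wrench where they are.

Things in the scene. Friction and masses are not known exactly. Their poses are not given: they have to be found in the camera images.
- pulley: Steel belt pulley lying flat: a grooved sheave 70 mm in diameter and 25 mm high, with a round hub 36 mm in diameter on top that rises from 25 to 62 mm (grip the hub, from above). 0.4 kg, give or take 30 %. Origin at the centre of its underside, z up along its axis.
- contactor: Electrical contactor, a stepped plastic block 45 mm wide (along its y) with flat sides: white lower part 60 mm long (along its x) and 36 mm high, grey upper part 40 mm long, from 36 to 62 mm high, centred. Rows of brass terminal screws on the two steps. 0.3 kg, give or take 30 %. Origin at the centre of its underside, z up.
- bearing: Pillow-block bearing painted grey: a foot 92 mm long (along its x), 34 mm wide (along its y) and 14 mm high, and in the middle of it an upright round housing 54 mm across, 30 mm thick (along its y, flat faces), that reaches 60 mm high (a small grease nipple on top reaches 63 mm). Grip the housing across its 30 mm thickness. 0.45 kg, give or take 30 %. Origin at the centre of the foot's underside, z up.
- mat_round: Round black rubber mat, 104 mm in diameter, 4 mm thick, fixed to the bench; the pulley's place. Origin at the centre of its underside, on the bench top (z = 0); its top is 4 mm higher. At the start another part stands on it.
- mat_square: Square black rubber mat, 92 by 92 mm, 4 mm thick, fixed; the contactor's place. Origin at the centre of its underside, x and y along its sides. At the start another part stands on it.
- mat_long: Oblong black rubber mat, 134 mm (along its x) by 64 mm (along its y), 4 mm thick, fixed; the bearing's place. Origin at the centre of its underside. At the start another part stands on it.
- tray: Empty shallow square aluminium tray, 140 by 140 mm outside, fixed, with a 4 mm floor and a rim 4 mm thick that reaches 12 mm above the bench; a free place to park a part. Origin at the centre of its underside, on the bench top.
- mug: White mug, 76 mm in diameter and 85 mm high, with a handle, standing on the bench; leave it alone. Origin at the centre of its underside.
- jar: Amber glass jar with a steel lid, 64 mm in diameter and 75 mm high, standing on the bench; leave it alone. Origin at the centre of its underside.
- wrench: Steel wrench 140 mm long lying flat on the bench along its x; leave it alone. Origin at the middle of its underside.
Mind the look-alikes: they are no part of the job. Leave any blue, green or turquoise look-alike of the mat_square alone.

How it is judged:
At the end, for the whole second after the job is handed in: Pulley on the round mat, contactor on the square mat, bearing on the long mat: each within 13 mm of the centre, on the mat, upright (0.1 rad), released, at rest; bearing along the mat and contactor square to it (any quarter turn) within 0.2 rad (horizontal distance between pulley and mat_round below 0.013 m and z of pulley in the frame of mat_round between 0.001 and 0.008 m and angle between each of pulley, contactor, bearing's own z axis and vertical below 0.1 rad and linear speed of each of pulley, contactor, bearing below 0.02 m/s and angular speed of each of pulley, contactor, bearing below 0.1 rad/s and contact force between the fingers and pulley below 0.05 N and horizontal distance between contactor and mat_square below 0.013 m and z of contactor in the frame of mat_square between 0.001 and 0.008 m and contact force between the fingers and contactor below 0.05 N and horizontal distance between bearing and mat_long below 0.013 m and z of bearing in the frame of mat_long between 0.001 and 0.008 m and contact force between the fingers and bearing below 0.05 N and angle between the x axis of bearing and the x axis of mat_long, either way round below 0.2 rad and (angle between the x axis of contactor and the x axis of mat_square, either way round below 0.2 rad or angle between the x axis of contactor and the y axis of mat_square, either way round below 0.2 rad)); the robot touches nothing.
It fails at once if a part is dropped (falls free by more than about 25 mm) ((contact force between pulley and anything else below 0.01 N and linear speed of pulley above 0.7 m/s) or (contact force between contactor and anything else below 0.01 N and linear speed of contactor above 0.7 m/s) or (contact force between bearing and anything else below 0.01 N and linear speed of bearing above 0.7 m/s)).
It fails at once if the mug, the jar or the wrench is moved by more than 20 mm (distance of any of mug, jar, wrench from where it was at the start of the episode above 0.02 m).
It also fails if it takes over 102 s, if anything falls off the work surface, if the arm or the gripper's body presses on something with over 40 N, if the wrist force passes 120 N, or if a joint passes its speed limit or range.

## Working session

There is one attempt and no reset: what is moved stays moved. The work goes in short steps, Python scripts to look and compute and a tool call to move; the robot and the scene stay as the last step left them, time stands still between calls to the robot, and variables do not carry over. Pictures are saved under pics/ and viewed, about 12 in all and at most 16, crops included, and the job is handed in when it is done.

Besides the shell and the picture viewer there is one more tool, called after "Request:" as a command line: name --pt "numbers of a row" for each row, then --argument value for the rest. move_arm: Moves the arm, as the interface text tells. Its arguments: {"type":"object","properties":{"series":{"type":"array"},"grip":{"type":"number"},"force":{"type":"number"}},"required":["series"]}

```bash
mkdir -p pics; cat > h.py <<'E'
import numpy as np, cv2
from cell import monitor, imaging, workorder, outline_of
def campose(im, st=None):
    if "rvec" in im and im["rvec"] is not None:
        R=cv2.Rodrigues(np.array(im["rvec"],float))[0]; t=np.array(im["tvec"],float).ravel()
        return R,t
    Rt=cv2.Rodrigues(np.array(st["ee_rot"],float))[0]; M=np.array(im["mount"])
    Rc=Rt@M[:3,:3]; c=Rt@M[:3,3]+np.array(st["position"])
    return Rc.T,-Rc.T@c
def K(im): return np.array([[im["fx"],0,im["cx"]],[0,im["fy"],im["cy"]],[0,0,1.]])
def towld(im,pts,z,st=None):
    R,t=campose(im,st); p=cv2.undistortPoints(np.array(pts,float).reshape(-1,1,2),K(im),np.array(im["dist_coeffs"],float)).reshape(-1,2)
    d=np.c_[p,np.ones(len(p))]@R; c=-R.T@t
    return c+d*((z-c[2])/d[:,2])[:,None]
def proj(im,P,st=None):
    R,t=campose(im,st)
    return cv2.projectPoints(np.array(P,float).reshape(-1,1,3),cv2.Rodrigues(R)[0],t,K(im),np.array(im["dist_coeffs"],float))[0].reshape(-1,2)
def save(im,n): cv2.imwrite("pics/"+n,im["color"][:,:,::-1])
E
python3 - <<'E'
from h import *
s=monitor.observe(); print({k:np.round(v,3) for k,v in s.items()})
Z=dict(pulley=.03,contactor=.03,bearing=.03,mat_round=.004,mat_square=.004,mat_long=.004,tray=.012,mug=.04,jar=.04,wrench=.005)
for c in ["top","side"]:
    im=imaging.get_image(c); save(im,c+"0.png")
    for n,z in Z.items():
        for o in outline_of(c,n)[:4]:
            m=o["mask"].astype(np.uint8)
            if m.sum()<20: continue
            (cx,cy),wh,a=cv2.minAreaRect(np.argwhere(m)[:,::-1].astype(np.float32))
            print(c,n,round(o["p"],2),o["rect"],towld(im,[[cx,cy]],z)[0].round(3))
E
```

```text
{'clock': np.float64(0.0), 'joints': array([-1.325,  0.435,  0.025,  1.574, -0.012,  1.134, -0.075]), 'dq': array([ 0.002, -0.   ,  0.001,  0.001, -0.001, -0.001,  0.   ]), 'joint_efforts': array([-0.0000e+00, -6.6784e+01,  9.8500e-01, -3.1446e+01, -6.0000e-02,
        4.3000e-02,  0.0000e+00]), 'position': array([0.213, 0.587, 0.245]), 'ee_rot': array([-5.450e-01, -3.094e+00,  2.000e-03]), 'force': array([ 0.47 , -0.026,  0.038]), 'ft_torque': array([-0.032, -0.012,  0.005]), 'width': np.float64(1.004)}
top pulley 0.94 [298.2, 131.8, 26.1, 26.7] [ 0.61  -0.099  0.03 ]
top contactor 0.64 [240.5, 182.3, 24.1, 26.9] [0.458 0.076 0.03 ]
top bearing 0.57 [373.7, 190.4, 22.7, 30.1] [ 0.421 -0.304  0.03 ]
top mat_round 0.61 [159.0, 120.6, 59.6, 55.6] [0.606 0.266 0.004]
top mat_round 0.57 [362.2, 188.4, 36.0, 34.3] [ 0.422 -0.295  0.004]
top mat_round 0.34 [231.6, 117.9, 41.0, 32.3] [0.648 0.09  0.004]
top mat_square 0.94 [187.6, 229.9, 33.9, 36.7] [0.315 0.206 0.004]
top mat_square 0.89 [293.0, 128.3, 39.2, 35.3] [ 0.607 -0.099  0.004]
top mat_square 0.88 [421.3, 118.2, 41.5, 38.7] [ 0.64
[... 968 characters left out ...]
4, 36.7, 24.9] [0.308 0.2   0.004]
side mat_square 0.65 [458.0, 235.9, 41.3, 38.0] [ 0.639 -0.505  0.004]
side mat_square 0.63 [257.8, 252.2, 48.3, 38.4] [ 0.238 -0.262  0.004]
side mat_square 0.51 [337.3, 174.9, 39.2, 20.7] [ 0.601 -0.103  0.004]
side mat_long 0.57 [257.7, 165.5, 47.7, 17.5] [0.451 0.066 0.004]
side mat_long 0.56 [329.8, 234.8, 37.8, 29.4] [ 0.407 -0.305  0.004]
side tray 0.92 [265.7, 117.9, 46.7, 28.2] [0.597 0.253 0.012]
side mug 0.69 [312.2, 123.6, 22.8, 34.3] [0.632 0.088 0.04 ]
side jar 0.71 [402.0, 189.6, 26.2, 34.5] [ 0.618 -0.316  0.04 ]
side wrench 0.59 [266.6, 193.9, 52.0, 24.7] [ 0.388 -0.093  0.005]
side wrench 0.36 [313.4, 121.5, 21.2, 38.5] [0.67  0.137 0.005]
```

```bash
python3 - <<'E'
import cv2
a=cv2.imread("pics/top0.png")[95:305,140:480]; cv2.imwrite("pics/topc.png",cv2.resize(a,None,fx=2.35,fy=2.35,interpolation=cv2.INTER_CUBIC))
E
```

```text
(no output)
```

View pics/topc.png

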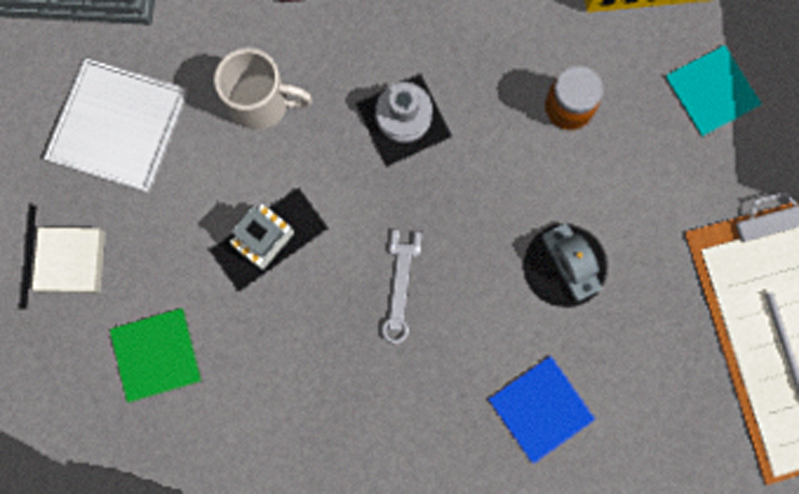

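The view shows the tray at the left (crop 115,125), pulley on the black square (403,115), contactor on the long mat (265,237) and bearing on the round mat (567,262). The green, blue and turquoise squares are decoys. Plan: pulley → tray, contactor → square, bearing → long, pulley → round.

Request:
move_arm --pt "2.4 -4.2 0 0 0 0" --pt "2.4 -4.2 0 0 0 0" --pt "2.4 -4.2 0 0 0 0" --pt "2.4 -4.2 0 0 0 0" --pt "2.4 -4.2 0 0 0 0" --pt "2.4 -4.2 0 0 0 0" --pt "2.4 -4.2 0 0 0 0" --pt "2.4 -4.2 0 0 0 0" --grip 1 --force 30

```text
clock: 1.9
position: [0.4063, 0.2496, 0.2461]
ee_rot: [0.545, 3.093, 0.001]
force: [0.9, 1.0, -0.8]
width: 1.0
```

Request:
move_arm --pt "2.0 -4.2 0 0 0 0" --pt "2.0 -4.2 0 0 0 0" --pt "2.0 -4.2 0 0 0 0" --pt "2.0 -4.2 0 0 0 0" --pt "2.0 -4.2 0 0 0 0" --pt "2.0 -4.2 0 0 0 0" --pt "2.0 -4.2 0 0 0 0" --pt "0 0 0 0 0 0"

```text
clock: 2.7
position: [0.5472, -0.05, 0.2461]
ee_rot: [0.559, 3.089, -0.005]
force: [-0.8, 0.5, -0.4]
width: 1.001
```

```bash
cat > look.py <<'E'
import sys
from h import *
Z=dict(pulley=.066,contactor=.066,bearing=.064,mat_round=.004,mat_square=.004,mat_long=.004,tray=.012)
name=sys.argv[1]; st=monitor.observe(); im=imaging.get_image("wrist"); save(im,name+".png")
R=cv2.Rodrigues(np.array(st["ee_rot"]))[0]
print("t",round(float(st["clock"]),2),"pos",np.round(st["position"],4),"rot",np.round(st["ee_rot"],3),"yaw jaw(deg)",np.degrees(np.arctan2(R[1,1],R[0,1])).round(1),"w",round(float(st["width"]),3),"F",np.round(st["force"],1))
for n in sys.argv[2:]:
    z=Z[n]
    for o in outline_of("wrist",n)[:2]:
        m=o["mask"].astype(np.uint8)
        if m.sum()<50: continue
        c=max(cv2.findContours(m,cv2.RETR_EXTERNAL,cv2.CHAIN_APPROX_NONE)[0],key=len).reshape(-1,2)
        w=(towld(im,c,z,st)[:,:2]*1000).astype(np.float32)
        (x,y),(a,b),an=cv2.minAreaRect(w); cc=cv2.minEnclosingCircle(w)
        print(n,round(o["p"],2),np.round(o["rect"]),"rect c",(round(x,1),round(y,1)),"size",(round(a,1),round(b,1)),"ang of first side",round(an,1),"circ",np.round(cc[0],1),round(cc[1],1))
E
python3 look.py w1 pulley mat_square
```

```text
t 2.7 pos [ 0.5472 -0.05    0.2461] rot [ 0.559  3.089 -0.005] yaw jaw(deg) 69.5 w 1.001 F [-0.8  0.5 -0.4]
pulley 0.8 [268. 202.  54.  57.] rect c (593.6, -92.5) size (59.9, 71.2) ang of first side 69.6 circ [592.7 -95.2] 35.9
mat_square 0.97 [ 0.  1. 92. 53.] rect c (273.3, -281.1) size (117.0, 56.4) ang of first side 66.9 circ [ 249.8 -271. ] 58.6
mat_square 0.58 [247. 180.  92.  64.] rect c (604.7, -101.2) size (90.4, 92.3) ang of first side 24.5 circ [ 604.4 -100.9] 61.0
```

View pics/w1.png

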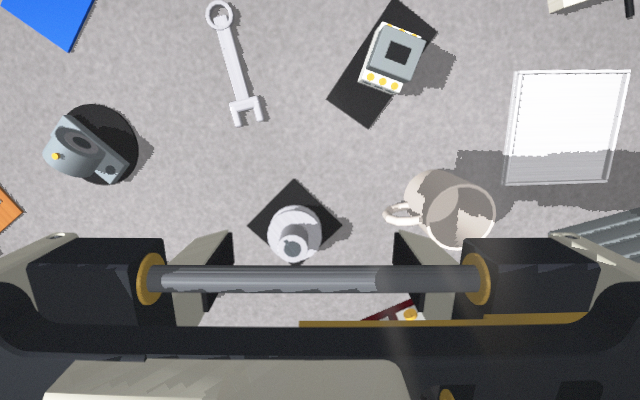

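Everything is visible from here: pulley at (295,238), square mat (295,225), contactor (392,57) on the long mat, bearing (80,148) on the round mat, tray (568,125). I'll measure all of it with model silhouette fits.

```bash
cat > fit.py <<'E'
from h import *
from scipy.optimize import minimize
t=np.linspace(0,2*np.pi,48,endpoint=False)
cyl=lambda r,z0,z1:np.r_[np.c_[r*np.cos(t),r*np.sin(t),0*t+z0],np.c_[r*np.cos(t),r*np.sin(t),0*t+z1]]
box=lambda a,b,z0,z1:np.array([[x*a/2,y*b/2,z] for x in(-1,1) for y in(-1,1) for z in(z0,z1)])
M=dict(pulley=[cyl(.035,0,.025),cyl(.018,.025,.062)],
 contactor=[box(.06,.045,0,.036),box(.04,.045,.036,.062)],
 bearing=[box(.092,.034,0,.014),np.r_[[[.027*np.cos(a),y,.033+.027*np.sin(a)] for a in t for y in(-.015,.015)]]],
 mat_round=[cyl(.052,0,.004)],mat_square=[box(.092,.092,0,.004)],mat_long=[box(.134,.064,0,.004)],tray=[box(.14,.14,0,.012)])
def sil(im,st,n,p,z0):
    m=np.zeros((1600,2560),np.uint8); c,s=np.cos(p[2]),np.sin(p[2]); R=np.array([[c,-s,0],[s,c,0],[0,0,1]])
    for part in M[n]:
        q=proj(im,part@R.T+[p[0],p[1],z0],st); cv2.fillConvexPoly(m,cv2.convexHull(((q+.5)*4).round().astype(np.int32)),1)
    return m
def fit(im,st,n,mask,xy,z0,ignore=None,yaws=np.radians(range(0,180,30))):
    mk=cv2.resize(mask.astype(np.uint8),(2560,1600),interpolation=cv2.INTER_LINEAR)
    ok=np.ones_like(mk) if ignore is None else 1-cv2.resize(ignore.astype(np.uint8),(2560,1600))
    def cost(v):
        m=sil(im,st,n,[v[0]/100,v[1]/100,v[2]/5],z0)*ok; return 1-(m&mk).sum()/max(1,(m|mk).sum())
    best=None
    for y in ([0] if n in("pulley","mat_round") else yaws):
        x0=np.array([xy[0]*100,xy[1]*100,y*5])
        r=minimize(cost,x0,method="Nelder-Mead",options=dict(initial_simplex=np.r_[[x0],x0+np.diag([1.5,1.5,.8])],xatol=.01,fatol=1e-4,maxfev=150))
        if best is None or r.fun<best.fun: best=r
    v=best.x; return v[0]/100,v[1]/100,np.degrees(v[2]/5),1-best.fun
E
cat > all.py <<'E'
import sys
from fit import *
cam=sys.argv[1]; G=dict(pulley=(.605,-.1,.004),contactor=(.456,.07,.004),bearing=(.42,-.3,.004),mat_round=(.42,-.298,0),mat_square=(.605,-.1,0),mat_long=(.456,.07,0),tray=(.603,.262,0))
for a in sys.argv[3:]:
    n,*v=a.split(","); G[n]=tuple(map(float,v)) if v else G[n]
names=[a.split(",")[0] for a in sys.argv[3:]] or list(G)
st=monitor.observe(); im=imaging.get_image(cam); save(im,sys.argv[2]+".png"); st=None if cam!="wrist" else st
D={n:outline_of(cam,n) for n in set(names)|{"pulley","contactor","bearing"}}
parts=np.zeros((400,640),bool)
def near(n):
    b=None
    for o in D[n]:
        if n not in G: continue
        pc=proj(im,[[G[n][0],G[n][1],.02]],st)[0]; l,tp,w,h=o["rect"]
        d=np.hypot(l+w/2-pc[0],tp+h/2-pc[1])
        if d<45 and (b is None or d<b[0]): b=(d,o)
    return b and b[1]["mask"]
for n in("pulley","contactor","bearing"):
    k=near(n)
    if k is not None: parts|=cv2.dilate(k.astype(np.uint8),np.ones((3,3)))>0
for n in names:
    k=near(n)
    if k is None: print(n,"not found"); continue
    r=fit(im,st,n,k&~parts if n[:3]=="mat" else k,G[n],G[n][2],parts if n[:3]=="mat" else None)
    print(cam,n,np.round(r,3))
E
python3 all.py wrist w2; python3 all.py top t2
```

```text
wrist pulley [ 0.61  -0.102  2.529  0.953]
wrist contactor [4.53000e-01 7.10000e-02 1.40216e+02 9.52000e-01]
wrist bearing [  0.419  -0.305 208.218   0.95 ]
wrist mat_round [ 0.417 -0.299  1.632  0.964]
wrist mat_square [ 0.606 -0.102 24.389  0.903]
wrist mat_long [4.54000e-01 6.70000e-02 1.25403e+02 9.64000e-01]
wrist tray [ 0.604  0.263 71.479  0.986]
pulley not found
contactor not found
top bearing [ 0.423 -0.302 26.221  0.921]
top mat_round [ 0.419 -0.296  1.835  0.901]
top mat_square [ 0.587 -0.108 65.223  0.26 ]
mat_long not found
top tray [ 0.622  0.301 18.251  0.49 ]
```

Request:
move_arm --pt "1.3 -1.05 -3.1 0 0 0" --pt "1.3 -1.05 -3.1 0 0 0" --pt "1.25 -1.05 -3.1 0 0 0" --pt "1.25 -1.05 -3.0 0 0 0" --pt "1.2 -1.0 -2.7 0 0 0" --pt "0 0 -2.2 0 0 0" --pt "0 0 -2.1 0 0 0" --pt "0 0 0 0 0 0"

```text
clock: 4.45
position: [0.6067, -0.0944, 0.0499]
ee_rot: [-0.545, -3.089, 0.001]
force: [-0.6, -0.5, -0.6]
width: 1.003
```

Request:
move_arm --pt "0 0 0 0 0 0" --pt "0 0 0 0 0 0" --pt "0 0 0 0 0 0" --pt "0 0 0 0 0 0" --pt "0 0 0 0 0 0" --pt "0 0 0 0 0 0" --grip 0 --force 35

```text
clock: 5.05
position: [0.6088, -0.0946, 0.0531]
ee_rot: [0.545, 3.093, 0.0]
force: [0.1, 0.8, 0.0]
width: 0.527
```

Request:
move_arm --pt "0 0 0 0 0 0" --pt "0 0 0 0 0 0" --pt "0 0 0 0 0 0"

```text
clock: 5.35
position: [0.6085, -0.0956, 0.0529]
ee_rot: [0.546, 3.094, -0.001]
force: [-2.7, -5.0, 3.2]
width: 0.383
```

```bash
python3 -c "
from h import *
for i in range(4):
    s=monitor.observe(); print(np.round(s['position'],4),s['width'],np.round(s['force'],1)); imaging.get_image('side')"
```

```text
[ 0.6085 -0.0956  0.0529] 0.3829523146816462 [-2.7 -5.   3.2]
[ 0.6084 -0.0956  0.0529] 0.38747301496257713 [-2.9 -3.3  3.2]
[ 0.6085 -0.0956  0.0529] 0.3842397190713095 [-2.1 -4.8  4.6]
[ 0.6085 -0.0956  0.0529] 0.38801984494352826 [-2.  -5.1  4. ]
```

Request:
move_arm --pt "0 0 2 0 0 0" --pt "0 0 4 0 0 0" --pt "0 0 4 0 0 0" --pt "0 2 4 0 0 0" --pt "0 4.5 0 0 0 0" --pt "0 4.5 0 0 0 0" --pt "0 4.5 0 0 0 0" --pt "0 4.5 0 0 0 0"

```text
clock: 6.35
position: [0.6076, 0.1082, 0.192]
ee_rot: [-0.543, -3.092, -0.001]
force: [0.8, -0.1, -3.5]
width: 0.388
```

Request:
move_arm --pt "0 4.5 0 0 0 0" --pt "0 4.5 0 0 0 0" --pt "0 4.5 0 0 0 0" --pt "-0.4 3.0 -3 0 0 0" --pt "0 0 -4 0 0 0" --pt "0 0 -3 0 0 0" --pt "0 0 -2 0 0 0" --pt "0 0 0 0 0 0"

```text
clock: 7.15
position: [0.6013, 0.2703, 0.0685]
ee_rot: [-0.542, -3.088, 0.006]
force: [-0.6, 0.2, -4.2]
width: 0.392
```

```bash
python3 look.py w3
```

```text
t 7.15 pos [0.6013 0.2703 0.0685] rot [-0.542 -3.088  0.006] yaw jaw(deg) 70.1 w 0.392 F [-0.6  0.2 -4.2]
```

View pics/w3.png

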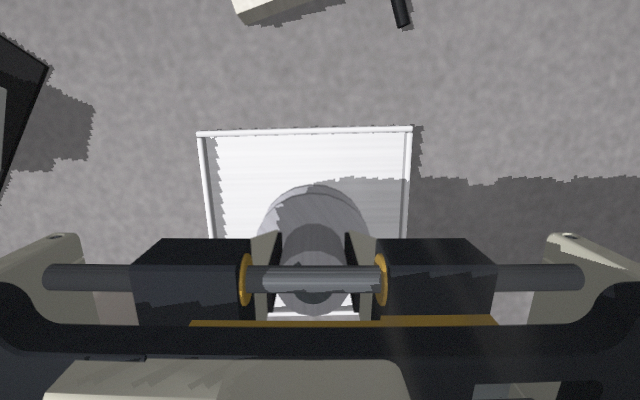

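The pulley is held well inside the tray outline (315,240). Lower it gently.

Request:
move_arm --pt "0 0 0 0 0 0" --pt "0 0 -0.8 0 0 0" --pt "0 0 -0.6 0 0 0" --pt "0 0 -0.3 0 0 0" --pt "0 0 -0.2 0 0 0" --pt "0 0 -0.1 0 0 0" --pt "0 0 0 0 0 0" --pt "0 0 0 0 0 0"

```text
clock: 8.0
position: [0.6047, 0.2704, 0.053]
ee_rot: [0.545, 3.094, 0.0]
force: [-0.8, -0.4, -1.4]
width: 0.387
```

Request:
move_arm --pt "0 0 0 0 0 0" --pt "0 0 0 0 0 0" --pt "0 0 0 0 0 0" --pt "0 0 0 0 0 0" --pt "0 0 2 0 0 0" --pt "0 0 3 0 0 0" --pt "0 0 4 0 0 0" --pt "0 0 4 0 0 0" --grip 1

```text
clock: 8.8
position: [0.6044, 0.2702, 0.1839]
ee_rot: [-0.545, -3.093, 0.001]
force: [1.2, -0.9, -0.0]
width: 0.988
```

Request:
move_arm --pt "-2.5 -3.5 0 0 0 -6.5" --pt "-2.5 -3.5 0 0 0 -6.5" --pt "-2.5 -3.5 0 0 0 -6.5" --pt "-2.5 -3.5 0 0 0 0" --pt "-2.5 -3.5 0 0 0 0" --pt "-2.4 -2.3 0 0 0 0" --pt "0 0 0 0 0 0" --pt "0 0 0 0 0 0"

```text
clock: 9.6
position: [0.4558, 0.0723, 0.1833]
ee_rot: [1.062, 2.956, 0.002]
force: [0.7, 0.2, 1.1]
width: 0.998
```

```bash
python3 look.py w3b; python3 all.py wrist w4 contactor mat_long
```

```text
t 9.6 pos [0.4558 0.0723 0.1833] rot [1.062e+00 2.956e+00 2.000e-03] yaw jaw(deg) 50.5 w 0.998 F [0.7 0.2 1.1]
wrist contactor [4.5300e-01 7.2000e-02 1.4052e+02 9.6100e-01]
wrist mat_long [4.54000e-01 6.60000e-02 1.25368e+02 9.57000e-01]
```

View pics/w4.png

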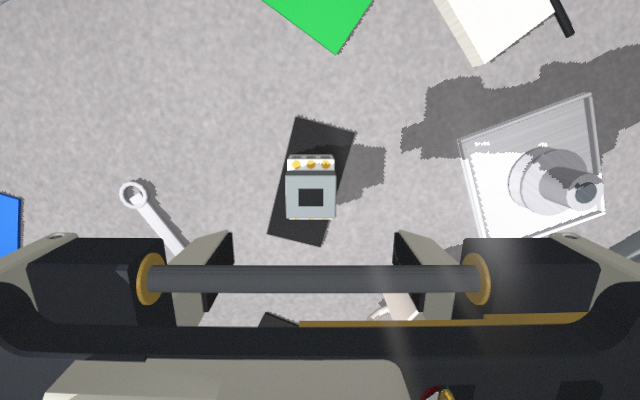

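Contactor at (310,190) squared in the jaws' view, pulley upright in the tray at (555,185). Both fits agree to 1 mm, so go down.

Request:
move_arm --pt "-0.3 0 -3 0 0 0" --pt "0 0 -3.5 0 0 0" --pt "0 0 -3.3 0 0 0" --pt "0 0 -2.0 0 0 0" --pt "0 0 -1.5 0 0 0" --pt "0 0 0 0 0 0" --pt "0 0 0 0 0 0"

```text
clock: 10.6
position: [0.4528, 0.0724, 0.0498]
ee_rot: [-1.061, -2.957, 0.001]
force: [-0.1, -0.4, -0.4]
width: 0.999
```

Request:
move_arm --pt "0 0 0 0 0 0" --pt "0 0 0 0 0 0" --pt "0 0 0 0 0 0" --pt "0 0 0 0 0 0" --pt "0 0 0 0 0 0" --pt "0 0 0 0 0 0" --pt "0 0 0 0 0 0" --pt "0 0 0 0 0 0" --grip 0 --force 35

```text
clock: 11.4
position: [0.4527, 0.0725, 0.0498]
ee_rot: [1.061, 2.957, 0.0]
force: [-0.8, 0.2, 2.5]
width: 0.491
```

Request:
move_arm --pt "0 0 2 0 0 0" --pt "0 0 4 0 0 0" --pt "2.5 -2.9 4 0 0 -6.5" --pt "2.5 -2.9 0 0 0 -6.5" --pt "2.5 -2.9 0 0 0 -6.5" --pt "2.5 -2.9 0 0 0 -6.3" --pt "0 0 0 0 0 0" --pt "0 0 0 0 0 0"

```text
clock: 12.2
position: [0.5497, -0.0417, 0.1452]
ee_rot: [-1.696, -2.643, 0.002]
force: [-0.8, 1.0, -2.6]
width: 0.487
```

```bash
python3 look.py w5; python3 all.py wrist w5 mat_square contactor,0.552,-0.044,0.101
```

```text
t 12.2 pos [ 0.5497 -0.0417  0.1452] rot [-1.696e+00 -2.643e+00  2.000e-03] yaw jaw(deg) 24.6 w 0.487 F [-0.8  1.  -2.6]
mat_square not found
contactor not found
```

Request:
move_arm --pt "2.65 -2.9 0 0 0 0" --pt "2.65 -2.9 0 0 0 0" --pt "0 0 -3 0 0 0" --pt "0 0 -3 0 0 0" --pt "0 0 -2 0 0 0" --pt "0 0 0 0 0 0" --pt "0 0 0 0 0 0" --pt "0 0 0 0 0 0"

```text
clock: 13.3
position: [0.6041, -0.0988, 0.0673]
ee_rot: [1.693, 2.644, 0.002]
force: [1.0, -0.9, -2.5]
width: 0.485
```

```bash
python3 look.py w6
```

```text
t 13.3 pos [ 0.6041 -0.0988  0.0673] rot [1.693e+00 2.644e+00 2.000e-03] yaw jaw(deg) 24.7 w 0.485 F [ 1.  -0.9 -2.5]
```

View pics/w6.png

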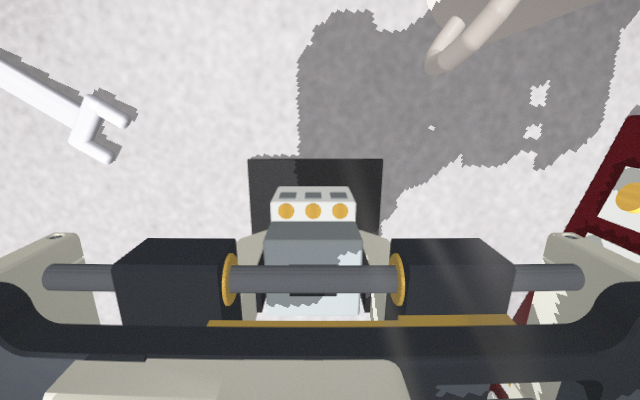

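The contactor is square and centred over the mat (mat edges 248–383, part 272–356). Lower it.

Request:
move_arm --pt "0 0 -0.8 0 0 0" --pt "0 0 -0.5 0 0 0" --pt "0 0 -0.3 0 0 0" --pt "0 0 -0.2 0 0 0" --pt "0 0 -0.1 0 0 0" --pt "0 0 0 0 0 0" --pt "0 0 0 0 0 0" --pt "0 0 0 0 0 0"

```text
clock: 14.15
position: [0.6029, -0.0986, 0.0497]
ee_rot: [-1.694, -2.645, -0.003]
force: [-12.5, 4.1, 36.6]
width: 0.489
```

Request:
move_arm --pt "0 0 0.1 0 0 0" --pt "0 0 0.1 0 0 0" --pt "0 0 0 0 0 0" --pt "0 0 0 0 0 0"

```text
clock: 14.55
position: [0.603, -0.0986, 0.0498]
ee_rot: [-1.694, -2.645, -0.001]
force: [-4.7, 3.4, 13.6]
width: 0.49
```

Request:
move_arm --pt "0 0 0.1 0 0 0" --pt "0 0 0 0 0 0" --pt "0 0 0 0 0 0"

```text
clock: 14.85
position: [0.6033, -0.0989, 0.0499]
ee_rot: [1.695, 2.645, 0.0]
force: [0.3, 0.4, 2.5]
width: 0.488
```

Request:
move_arm --pt "0 0 0 0 0 0" --pt "0 0 0 0 0 0" --pt "0 0 0 0 0 0" --pt "0 0 0 0 0 0" --pt "0 0 0 0 0 0" --pt "0 0 2 0 0 0" --pt "0 0 4 0 0 0" --pt "0 0 5 0 0 0" --grip 1

```text
clock: 15.65
position: [0.6019, -0.0985, 0.1595]
ee_rot: [-1.693, -2.643, 0.003]
force: [1.2, -0.4, 0.0]
width: 0.998
```

```bash
python3 -c "
from h import *
s=monitor.observe(); print(np.round(s['joints'],2),np.round(s['position'],4))"; python3 all.py top t7 contactor,0.604,-0.099,0.004 bearing; python3 all.py side s7 contactor,0.604,-0.099,0.004 bearing mat_round
```

```text
[-0.31  0.54  0.57  1.74 -0.34  0.96  0.82] [ 0.6019 -0.0985  0.1595]
contactor not found
top bearing [ 0.422 -0.302 26.772  0.919]
side contactor [ 6.03000e-01 -9.60000e-02  1.18936e+02  9.19000e-01]
side bearing [ 0.417 -0.301 28.882  0.929]
side mat_round [ 0.418 -0.293  3.71   0.842]
```

Request:
move_arm --pt "-1.65 -1.87 1 0 0 8.5" --pt "-1.65 -1.87 1 0 0 8.5" --pt "-1.65 -1.87 1 0 0 8.5" --pt "-1.65 -1.87 0 0 0 8.5" --pt "-1.65 -1.87 0 0 0 8.5" --pt "-1.65 -1.87 0 0 0 8.5" --pt "-1.65 -1.87 0 0 0 8.5" --pt "-1.65 -1.87 0 0 0 8.5"

```text
clock: 16.9
position: [0.4701, -0.249, 0.1891]
ee_rot: [0.084, -3.139, -0.001]
force: [-0.7, 0.5, -0.5]
width: 0.999
```

Request:
move_arm --pt "-1.65 -1.87 0 0 0 8.5" --pt "-1.65 -1.87 0 0 0 8.5" --pt "-1.65 -1.87 0 0 0 8.5" --pt "0 0 0 0 0 0" --pt "0 0 0 0 0 0"

```text
clock: 17.4
position: [0.4212, -0.3047, 0.1893]
ee_rot: [0.76, -3.048, -0.002]
force: [0.2, 0.2, 0.2]
width: 1.004
```

```bash
python3 look.py w8; python3 all.py wrist w8b bearing mat_round contactor,0.604,-0.099,0.004 mat_square
```

```text
t 17.4 pos [ 0.4212 -0.3047  0.1893] rot [ 7.600e-01 -3.048e+00 -2.000e-03] yaw jaw(deg) 118.0 w 1.004 F [0.2 0.2 0.2]
wrist bearing [ 0.42  -0.305 26.142  0.966]
wrist mat_round [ 0.417 -0.3    7.957  0.936]
contactor not found
mat_square not found
```

View pics/w8b.png

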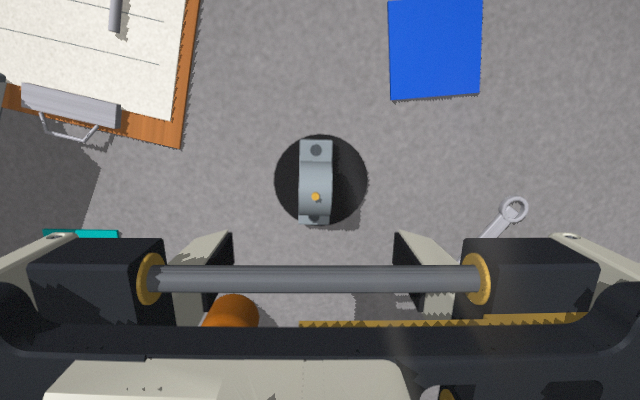

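The bearing at (316,180) is aligned and centred between the jaws. Descend and grip.

Request:
move_arm --pt "-0.1 0 -3.5 0 0 0" --pt "0 0 -4 0 0 0" --pt "0 0 -3.4 0 0 0" --pt "0 0 -2.0 0 0 0" --pt "0 0 -1.5 0 0 0" --pt "0 0 0 0 0 0" --pt "0 0 0 0 0 0"

```text
clock: 18.45
position: [0.4209, -0.3044, 0.0461]
ee_rot: [0.766, -3.047, -0.0]
force: [-0.0, -0.4, 0.4]
width: 0.997
```

Request:
move_arm --pt "0 0 0 0 0 0" --pt "0 0 0 0 0 0" --pt "0 0 0 0 0 0" --pt "0 0 0 0 0 0" --pt "0 0 0 0 0 0" --pt "0 0 0 0 0 0" --pt "0 0 0 0 0 0" --pt "0 0 0 0 0 0" --grip 0 --force 45

```text
clock: 19.25
position: [0.4206, -0.3044, 0.0458]
ee_rot: [0.766, -3.047, -0.001]
force: [-1.8, 3.5, 2.0]
width: 0.356
```

Request:
move_arm --pt "0 0 0 0 0 0" --pt "0 0 0 0 0 0" --pt "0 0 0 0 0 0"

```text
clock: 19.55
position: [0.4203, -0.3041, 0.0457]
ee_rot: [0.766, -3.046, -0.001]
force: [-1.4, 1.9, 2.2]
width: 0.325
```

Request:
move_arm --pt "0 0 2 0 0 0" --pt "0 0 4 0 0 0" --pt "0.3 3.7 4 0 0 -8.2" --pt "0.3 3.7 2 0 0 -8.2" --pt "0.35 3.7 0 0 0 -8.2" --pt "0.35 3.7 0 0 0 -8.2" --pt "0.35 3.7 0 0 0 -8.2" --pt "0.35 3.7 0 0 0 -8.2"

```text
clock: 20.35
position: [0.4402, -0.0851, 0.1624]
ee_rot: [0.576, 3.088, -0.0]
force: [1.1, 0.2, -4.9]
width: 0.322
```

Request:
move_arm --pt "0.35 3.7 0 0 0 -8.2" --pt "0.35 3.7 0 0 0 -8.2" --pt "0.35 3.7 0 0 0 -8.2" --pt "0.35 3.7 0 0 0 -8.2" --pt "0 0 -3 0 0 0" --pt "0 0 -3 0 0 0" --pt "0 0 0 0 0 0" --pt "0 0 0 0 0 0"

```text
clock: 21.15
position: [0.4541, 0.0603, 0.1025]
ee_rot: [-1.413, -2.805, 0.002]
force: [0.4, -0.1, -4.0]
width: 0.322
```

```bash
python3 look.py w9 mat_long tray
```

```text
t 21.15 pos [0.4541 0.0603 0.1025] rot [-1.413e+00 -2.805e+00  2.000e-03] yaw jaw(deg) 36.5 w 0.322 F [ 0.4 -0.1 -4. ]
mat_long 0.63 [278. 112.  85. 120.] rect c (443.2, 83.1) size (65.2, 95.1) ang of first side 35.7 circ [444.1  83.4] 55.8
tray 0.89 [501.   1. 139. 230.] rect c (594.8, 243.6) size (112.0, 144.2) ang of first side 70.6 circ [592.9 245.8] 87.1
```

View pics/w9.png

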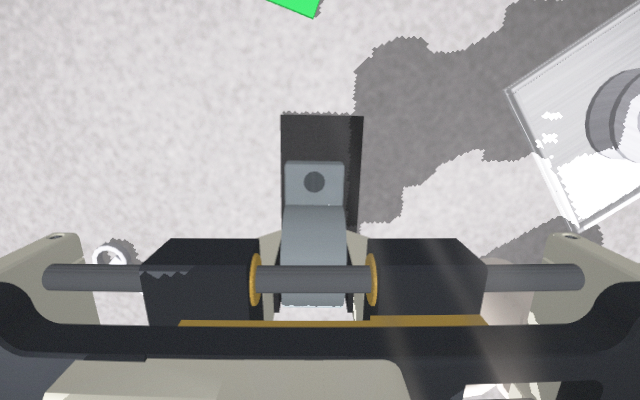

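The bearing is lined up with the long mat (mat columns 281–363, foot 286–344), about 4–6 mm short in +y. Correct and lower.

Request:
move_arm --pt "0 0.6 -1.5 0 0 0" --pt "0 0 -1.5 0 0 0" --pt "0 0 -1 0 0 0" --pt "0 0 -0.6 0 0 0" --pt "0 0 -0.4 0 0 0" --pt "0 0 -0.2 0 0 0" --pt "0 0 0 0 0 0" --pt "0 0 0 0 0 0"

```text
clock: 22.1
position: [0.4546, 0.0668, 0.0508]
ee_rot: [1.413, 2.806, 0.001]
force: [0.4, -0.2, -5.0]
width: 0.326
```

Request:
move_arm --pt "0 0 -0.2 0 0 0" --pt "0 0 -0.1 0 0 0" --pt "0 0 -0.1 0 0 0" --pt "0 0 0 0 0 0" --pt "0 0 0 0 0 0"

```text
clock: 22.6
position: [0.4543, 0.0668, 0.0465]
ee_rot: [-1.413, -2.806, 0.0]
force: [-0.1, -0.1, -4.8]
width: 0.323
```

Request:
move_arm --pt "0 0 -0.1 0 0 0" --pt "0 0 0 0 0 0" --pt "0 0 0 0 0 0"

```text
clock: 22.9
position: [0.4545, 0.0668, 0.0457]
ee_rot: [1.413, 2.806, 0.0]
force: [-1.1, -0.7, 2.7]
width: 0.325
```

Request:
move_arm --pt "0 0 0 0 0 0" --pt "0 0 0 0 0 0" --pt "0 0 0 0 0 0" --pt "0 0 0 0 0 0" --pt "0 0 2 0 0 0" --pt "0 0 4 0 0 0" --pt "0 0 4 0 0 0" --pt "0 0 4 0 0 0" --grip 1

```text
clock: 23.7
position: [0.454, 0.0666, 0.187]
ee_rot: [-1.413, -2.806, 0.001]
force: [0.4, 0.5, -0.4]
width: 0.967
```

Request:
move_arm --pt "2.5 3.4 0 0 0 0" --pt "2.5 3.4 0 0 0 0" --pt "2.5 3.4 0 0 0 0" --pt "2.5 3.4 0 0 0 0" --pt "2.5 3.4 0 0 0 0" --pt "2.5 3.4 0 0 0 0" --pt "0 0 0 0 0 0" --pt "0 0 0 0 0 0"

```text
clock: 24.5
position: [0.6042, 0.2715, 0.1846]
ee_rot: [-1.41, -2.807, 0.002]
force: [0.2, -1.1, -0.1]
width: 0.998
```

```bash
python3 look.py w10; python3 all.py wrist w10b pulley,0.605,0.27,0.004 bearing,.4545,.067,.004 mat_long
```

```text
t 24.5 pos [0.6042 0.2715 0.1846] rot [-1.410e+00 -2.807e+00  2.000e-03] yaw jaw(deg) 36.6 w 0.998 F [ 0.2 -1.1 -0.1]
wrist pulley [0.608 0.268 5.51  0.957]
wrist bearing [ 0.45   0.117 56.161  0.352]
wrist mat_long [  0.455   0.067 -53.954   0.323]
```

View pics/w10b.png

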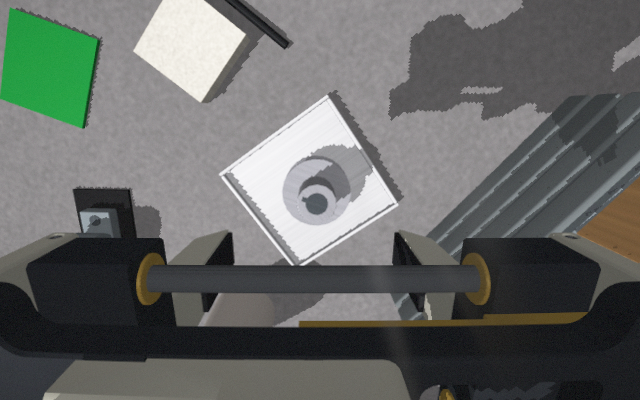

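Pulley upright in the tray at (316,192); its fit says shift (+3, −3) mm. I'll pre-close to 0.6 to keep the fingers clear of the keyboard, and go down.

Request:
move_arm --pt "0.3 -0.3 -3 0 0 0" --pt "0 0 -3 0 0 0" --pt "0 0 -1.5 0 0 0" --pt "0 0 -1.5 0 0 0" --pt "0 0 -2.4 0 0 0" --pt "0 0 -1.7 0 0 0" --pt "0 0 0 0 0 0" --pt "0 0 0 0 0 0" --grip 0.65

```text
clock: 25.6
position: [0.6078, 0.2679, 0.0551]
ee_rot: [1.413, 2.806, 0.001]
force: [-0.3, 0.6, 0.8]
width: 0.649
```

Request:
move_arm --pt "0 0 0 0 0 0" --pt "0 0 0 0 0 0" --pt "0 0 0 0 0 0" --pt "0 0 0 0 0 0" --pt "0 0 0 0 0 0" --pt "0 0 0 0 0 0" --grip 0 --force 35

```text
clock: 26.2
position: [0.608, 0.2682, 0.0553]
ee_rot: [1.412, 2.805, 0.002]
force: [0.3, 0.4, 6.1]
width: 0.385
```

Request:
move_arm --pt "0 0 2 0 0 0" --pt "0 0 4 0 0 0" --pt "0 0 4 0 0 0" --pt "-1.5 -4 2 0 0 0" --pt "-1.5 -4.7 0 0 0 0" --pt "-1.6 -4.7 0 0 0 0" --pt "-1.6 -4.7 0 0 0 0" --pt "-1.6 -4.7 0 0 0 0"

```text
clock: 27.0
position: [0.5275, 0.038, 0.1739]
ee_rot: [-1.412, -2.805, 0.002]
force: [1.5, -1.2, -4.5]
width: 0.385
```

Request:
move_arm --pt "-1.6 -4.7 0 0 0 0" --pt "-1.6 -4.7 0 0 0 0" --pt "-1.6 -4.7 0 0 0 0" --pt "-1.6 -4.7 0 0 0 0" --pt "-1.6 -4.7 0 0 0 0" --pt "-1.6 -4.7 0 0 0 0" --pt "-1.6 -4.7 0 0 0 0" --pt "-0.2 -1.1 -3 0 0 0"

```text
clock: 27.8
position: [0.4137, -0.3076, 0.147]
ee_rot: [1.42, 2.795, -0.005]
force: [1.2, 0.4, -4.3]
width: 0.384
```

Request:
move_arm --pt "0 0 -3 0 0 0" --pt "0 0 -2 0 0 0" --pt "0 0 0 0 0 0" --pt "0 0 0 0 0 0"

```text
clock: 28.2
position: [0.4149, -0.3, 0.0945]
ee_rot: [-1.412, -2.805, 0.0]
force: [-0.1, -0.8, -3.0]
width: 0.387
```

```bash
python3 look.py w11 mat_round
```

```text
t 28.2 pos [ 0.4149 -0.3     0.0945] rot [-1.412 -2.805  0.   ] yaw jaw(deg) 36.6 w 0.387 F [-0.1 -0.8 -3. ]
mat_round 0.65 [251. 143. 131.  93.] rect c (407.9, -283.3) size (103.4, 68.3) ang of first side 29.2 circ [ 416.1 -297.9] 51.8
```

View pics/w11.png

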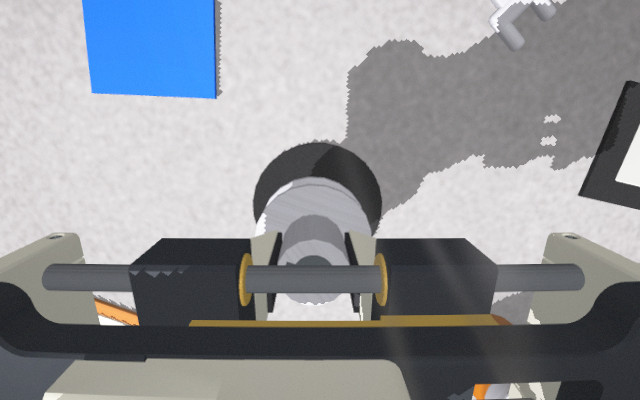

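The pulley is centred over the round mat (mat circle fit (0.416, −0.298), r 51.8 mm). Lower it.

Request:
move_arm --pt "0.2 0.2 -1.5 0 0 0" --pt "0 0 -1 0 0 0" --pt "0 0 -0.5 0 0 0" --pt "0 0 -0.3 0 0 0" --pt "0 0 -0.1 0 0 0" --pt "0 0 0 0 0 0" --pt "0 0 0 0 0 0"

```text
clock: 29.0
position: [0.4175, -0.2984, 0.0608]
ee_rot: [1.412, 2.806, -0.0]
force: [0.4, 0.5, -4.7]
width: 0.391
```

Request:
move_arm --pt "0 0 -0.2 0 0 0" --pt "0 0 -0.2 0 0 0" --pt "0 0 -0.1 0 0 0" --pt "0 0 0 0 0 0" --pt "0 0 0 0 0 0"

```text
clock: 29.5
position: [0.4173, -0.2982, 0.0555]
ee_rot: [-1.413, -2.806, 0.0]
force: [0.4, -0.1, -4.7]
width: 0.385
```

Request:
move_arm --pt "0 0 -0.1 0 0 0" --pt "0 0 0 0 0 0" --pt "0 0 0 0 0 0"

```text
clock: 29.8
position: [0.4174, -0.2982, 0.0552]
ee_rot: [1.413, 2.806, 0.001]
force: [-3.7, 2.2, 8.3]
width: 0.384
```

Request:
move_arm --pt "0 0 0 0 0 0" --pt "0 0 0 0 0 0" --pt "0 0 0 0 0 0" --pt "0 0 0 0 0 0" --pt "0 0 2 0 0 0" --pt "0 0 4 0 0 0" --pt "0 0 5 0 0 0" --pt "0 0 5 0 0 8" --grip 1

```text
clock: 30.6
position: [0.4168, -0.298, 0.2159]
ee_rot: [-1.212, -2.897, 0.001]
force: [1.6, -0.4, -0.4]
width: 0.99
```

Request:
move_arm --pt "2.2 4 2 0 0 8" --pt "2.2 4 2 0 0 8" --pt "2.2 4 0 0 0 8" --pt "2.2 4 0 0 0 0" --pt "2.2 4 0 0 0 0" --pt "2.2 4 0 0 0 0" --pt "0 0 0 0 0 0" --pt "0 0 0 0 0 0"

```text
clock: 31.4
position: [0.5495, -0.0572, 0.2541]
ee_rot: [-0.58, -3.087, 0.001]
force: [-0.1, -1.2, 0.1]
width: 0.999
```

```bash
python3 all.py wrist w12 pulley,.417,-.298,.004 contactor,.604,-.099,.004 bearing,.4545,.067,.004 mat_round mat_square mat_long; python3 all.py side s12 pulley,.417,-.298,.004 contactor,.604,-.099,.004 bearing,.4545,.067,.004; python3 look.py x
```

```text
wrist pulley [ 0.417 -0.299  4.63   0.968]
wrist contactor [ 6.02000e-01 -1.01000e-01  1.16386e+02  9.35000e-01]
wrist bearing [  0.454   0.066 -55.367   0.953]
wrist mat_round [ 0.417 -0.299  5.754  0.907]
wrist mat_square [ 0.605 -0.102 25.015  0.943]
wrist mat_long [4.55000e-01 6.70000e-02 1.25458e+02 9.28000e-01]
side pulley [ 0.416 -0.296  3.452  0.965]
side contactor [ 6.02000e-01 -9.60000e-02  1.17422e+02  9.37000e-01]
side bearing [  0.453   0.07  -60.809   0.924]
t 31.95 pos [ 0.5493 -0.0585  0.2546] rot [0.585 3.087 0.   ] yaw jaw(deg) 68.5 w 1.003 F [-0.7 -1.  -0.6]
```

View pics/w12.png

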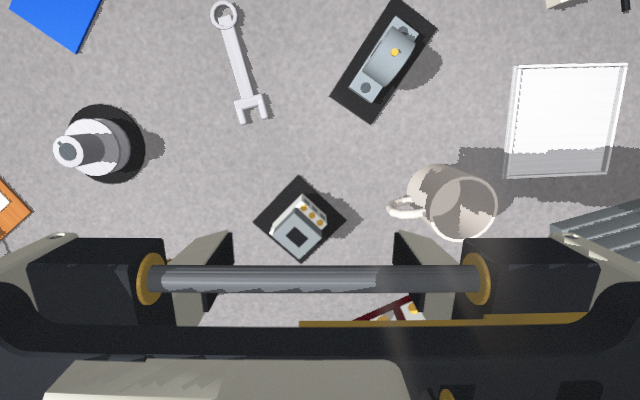

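All three parts stand upright and centred on their own mats: pulley (95,145), contactor (300,222), bearing (385,60). The fits put them within 1–4 mm and about 2° of the targets by the wrist camera. The wrench and mug look unmoved.

```bash
python3 -c "
from h import *
workorder.sign_off()"
```

```text
the job is handed in; nothing more can be done
```

I moved the pulley to the tray, the contactor to the square mat, the bearing to the long mat, and then the pulley from the tray to the round mat. I handed the job in at about 32 s of the 102 s allowed; no verdict was reported.

| Part | Distance from mat centre (wrist camera) | Angle off the mat | Limits |
|---|---|---|---|
| Pulley on the round mat | under 1 mm | not needed | 13 mm |
| Contactor on the square mat | about 3 mm | 1–2° | 13 mm, 11° |
| Bearing on the long mat | about 1–2 mm | about 1° | 13 mm, 11° |

- **Final checks:** In the last wrist picture all three parts stand upright and released, the gripper is open and clear, and the mug and wrench look unmoved. The jar was hidden by the gripper there, so I did not check it again; no move went near it.
- **Disagreements:** The side camera put the parts 3–6 mm away from where the wrist camera did, and the bearing about 6° off the long mat, all still within limits. The top camera did not find the contactor in the one check I made with it, after it was placed.
- **Contact force:** The contactor was pressed onto its mat with about 37 N for a moment. I eased that to about 2.5 N before opening the gripper.

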